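# Unlock a slide cassette from its transport cradle and lift it out

### The arm

A 7-joint arm with a two-finger parallel gripper is mounted at the origin on a cart in front of the work surface, level with it; the furniture and walls round the work are solid. World frame = base frame: x ahead of the robot, y to its left, z up, the work surface at z = 0. Lengths are in m, angles in degrees, forces in N, time in s.
With the tool pointing down it reaches from about 0.4 to 0.75 m from the base axis. Payload 19.5 kg.
Tool frame: the origin (TCP) lies on the front face of the gripper's body, between the roots of the fingers; the fingertips stand 73 mm ahead of it and the grasp point (between the pads) lies tcp_to_grasp ahead of it (tcp_to_grasp is the distance from the TCP to the grasp point, in m); z points along the fingers, y is the line along which they close (so a half turn about z gives the same grasp; the last joint's range is limited). The gripper opens to 85 mm and grips with 20 to 120 N. Pads are 22 mm wide; open, the fingers measure 114 mm over their backs; the gripper's body (76 mm by 85 mm) begins 54 mm behind the grasp point. The pads swing forward as they close: fully open they stand 13 mm farther back than shut.
Start: joints at [-70.457, 40.479, -1.581, 85.061, 1.261, 54.483, -4.326], TCP at [0.215, 0.533, 0.304] pointing down, gripper open.
Joint ranges: [-155.06, 155.06], [-18.47, 123.98], [-90, 86.84], [0, 140.48], [-83.41, 263.41], [0, 116], [-161.91, 161.91]. Speed limits (degrees/s): [108.29, 108.29, 147.25, 147.25, 172.46, 172.46, 172.46].

### API

Orientations are given as [roll, pitch, yaw] about the fixed x, y, z axes, in that order (R = Rz(yaw) Ry(pitch) Rx(roll)).
In Python, from station import * gives the robot as it stands.
- The arm moves only by the shell command python3 -m jog 'ROWS' [FORCE]. ROWS is a JSON object whose one key "steps" holds a list that holds one entry, the list of rows, each a list of 7 numbers: the shift along the tool's x, y, z in mm, then the turn, a rotation vector about the tool's x, y, z in degrees, then the finger opening in mm, from 0 to 85.4. In form: {"steps": [[[dx, dy, dz, ax, ay, az, jaw], ...]]}. A call has 1 to 8 rows; each row shifts and turns the commanded pose from where the row before left it, along the tool's axes as they then stand; what a row does not reach is not made up. A row lasts 1/10 s, in which the tool goes at most 50 mm and 8.59 degrees, less where a joint would pass 70% of its speed; a pose out of reach is approached as far as the arm can. A call is refused whole if a number of a shift passes 50 or a number of a turn 8.59, either way. A call with a gripper value outside its range is refused whole. The fingers move at their own pace and stop on an object; FORCE is the grip in N (left out, the last holds). Time passes only in rows, so rows that do not move let the fingers close. It gives the time, the measured TCP pose, the force, the opening and the grip force at its end, in the units of the state.
- get_state(): the state, without advancing time (a new reading comes with each control period).
- get_image(name): name is "scene" or "side" or "wrist"; returns the picture (384x512x3 uint8, red, green, blue); there is no depth.
- camera_params(name): a dict with "camera_matrix" (3x3 intrinsics, pixels), "k1" (the pictures are not rectified: a ray, as slopes to the right and down, at radius r is drawn at 1 + k1 r^2 times it, then the intrinsics apply), "rvec" (rotation vector, rad) and "tvec" (3), from world to camera coordinates, as OpenCV has them. Camera axes: x right, y down, z forward; pixel columns grow to the right and rows downward; lengths in m; the calibration is good to about 2 mm. A picture is of the moment at which its call begins: read the wrist's pose just before it. camera_params takes no time and is no camera call; for the wrist camera it gives the pose at the moment of the call.
- finish_job(): hands the job in; it is judged then, once.
The state is a dict: "time_s": time; "joint_pos": joint angles; "qd": joint speeds; "joint_efforts": joint torques, N m; "position": TCP position; "orientation": TCP orientation; "force": force on the tool from outside, world axes, zero at the start; "ft_torque": the same for the moment, N m; "width": finger opening in m; "finger_force": force on a finger pad.
Only numpy, scipy, OpenCV 4.12 (cv2) and the standard library are available. Lean on these libraries where they do the work, as an engineer would, in place of code of your own. Each camera call takes 0.05 s, during which the arm holds its last target. There are 200 camera calls.

### The job

The slide cassette has arrived locked in its transport cradle. Pull the red-headed transit pin up out of the top of the cassette and stand it all the way down in the empty parking socket at the end of the cradle; then pinch the cassette's two green side catches fully together and lift it straight up out of the cradle by them. Finish while still holding the cassette by its pinched catches, upright and still, with its underside at least 12 cm above the worktop; never tip the cassette and leave everything else on the bench where it stands.

Things in the scene. Friction and masses are not known exactly. Their poses are not given: they have to be found in the camera images.
- cradle: Grey cradle fixed to the worktop. Origin on the worktop under the cassette's centre; plate x -90 to 56, y -48 to 48, 10 mm thick. Own z up, -x end has the parking socket, y runs through the catches. Rim round the cassette's foot up to z 26 (1 mm play). Posts at y +-28 to 43 mm, 34 wide, up to z 62, with lips over the catches' barbs. Own x within 30 deg of world x.
- cassette: Blue slide cassette, foot 88 x 44 mm, about 0.29 kg. Origin: centre of its underside, 10 mm above the worktop when seated; axes along the cradle's, z up. Ten glass slides at x 18 to 39 mm either side of a central column reach z 80; the column's flat top is at z 104. Both catches must be pressed in before it can be lifted.
- catch_left (a joint): Travel (m) of the green spring catch on the cassette's +y side: 0 out (locked), 0.0062 fully in at its stop; the barb is free of the lip from 0.0035 (plan on 0.005). Spring 3 N at the start, 7 N fully in; squeeze with 20 to 30 N. With the transit pin in the cassette it stops against the pin after 1 mm.
- catch_right (a joint): The same for the catch on the cassette's -y side: 0 out, 0.0062 fully in.
- catch_left_pad (a point): Centre of the outer face of the left catch's ribbed green upright pad: 24 mm wide along x, 30 mm tall, at y +30 (catch out), z 83 mm from the cassette's origin. The pads are 60 mm apart outside, about 48 mm when pinched. Nothing stands beside them; the posts end 31 mm below the pads' centres when seated.
- catch_right_pad (a point): Same for the right catch: at y -30 (catch out), z 83 mm from the cassette's origin.
- pin: Loose transit pin, 60 g, upright in the middle of the cassette between the catches. Origin on its axis at the shoulder under the head; z up. Red head 20 mm across, 36 mm tall (22 mm collar in the lowest 4 mm). Steel shaft 10 mm across, 70 mm long below the origin, chamfered. At the start the shoulder rests on the column's top, 114 mm above the worktop. Slides straight up.
- pin_tip (a point): The lower end of the pin's shaft.
- socket_mouth (a point): Centre of the mouth of the parking socket, an upright round grey tube: 72 mm above the worktop, 68 mm from the cradle's origin along its -x. Bore 15 mm, flaring to 21 mm at the mouth, 52 mm deep.
- socket_floor (a point): Centre of the socket's bottom, 20 mm above the worktop. A parked pin stands here on its tip, its shoulder about 90 mm above the worktop, 18 mm above the mouth.
- slide_box: Bystander: dark blue slide box 71 x 111 x 34 mm lying on the worktop, loose. Origin at the centre of its underside.
- stain_bottle: Bystander: purple bottle with red cap, 38 mm across, 84 mm tall, loose. Origin at the centre of its underside.
- immersion_oil: Bystander: small amber bottle with black cap, 29 mm across, 76 mm tall, loose. Origin at the centre of its underside.
Not all that is in view belongs to the job. Of the things shaped like the pin, the red one is meant.

How it is judged:
By the outcome, as a careful person would: the job done as asked, in the order asked, and still so for the second after the job is handed in, while the arm keeps its last pose, push and grip.
It also fails if it takes over 54 s, if anything falls off the work surface, if the arm or the gripper's body presses on something with over 40 N, if the wrist force passes 120 N, or if a joint passes its speed limit or range.

## Working session

There is one attempt and no reset: what is moved stays moved. The work goes in short steps, Python scripts to look and compute and a shell command to move; the robot and the scene stay as the last step left them, time stands still between calls to the robot, and variables do not carry over. Pictures are saved under pics/ and viewed, at most 12 in all, crops included, and the job is handed in when it is done.

```bash
mkdir -p pics; ls; cat > h.py <<'E'
from station import *
import numpy as np, cv2
from scipy.spatial.transform import Rotation as R
def snap(name, fn):
    p=camera_params(name); im=get_image(name); cv2.imwrite(fn, im[:,:,::-1]); np.savez(fn[:-4]+'.npz', im=im, K=p['camera_matrix'],k1=p['k1'],r=p['rvec'],t=p['tvec']); return im
def load(fn): return np.load(fn[:-4]+'.npz')
def ray(d,u,v):
    K=np.array(d['K']); k1=float(d['k1'])
    pt=cv2.undistortPoints(np.array([[[u,v]]],float),K,np.array([k1,0,0,0.]))[0,0]
    Rm=cv2.Rodrigues(np.array(d['r'],float))[0]; t=np.array(d['t'],float).ravel()
    o=-Rm.T@t; w=Rm.T@np.array([pt[0],pt[1],1]); return o,w/np.linalg.norm(w)
def onz(d,u,v,z):
    o,w=ray(d,u,v); return o+w*(z-o[2])/w[2]
def proj(d,P):
    K=np.array(d['K']); return cv2.projectPoints(np.array(P,float).reshape(-1,1,3),np.array(d['r'],float),np.array(d['t'],float),K,np.array([float(d['k1']),0,0,0]))[0][:,0]
def tri(ra,rb):
    (o1,a),(o2,b)=ra,rb
    s=np.linalg.lstsq(np.c_[a,-b],o2-o1,rcond=None)[0]
    p,q=o1+a*s[0],o2+b*s[1]; return (p+q)/2,np.linalg.norm(p-q)
E
python3 - <<'E'
from h import *
print(get_state(), tcp_to_grasp)
ims=[snap(n,f'pics/{n}0.png') for n in('scene','side')]
cv2.imwrite('pics/both0.png',cv2.resize(np.hstack(ims)[:,:,::-1],(800,300),interpolation=cv2.INTER_AREA))
for n in('scene','side'):
    p=camera_params(n); print(n,p)
    d=load(f'pics/{n}0.png'); hsv=cv2.cvtColor(d['im'],cv2.COLOR_RGB2HSV)
    for nm,m in (('red',((hsv[...,0]<8)|(hsv[...,0]>172))&(hsv[...,1]>130)&(hsv[...,2]>60)),('green',(hsv[...,0]>40)&(hsv[...,0]<85)&(hsv[...,1]>100)&(hsv[...,2]>40))):
        k,l,s,c=cv2.connectedComponentsWithStats(m.astype(np.uint8))
        print(nm,[(s[i].tolist(),c[i].round(1).tolist()) for i in range(1,k) if s[i,4]>25])
E
```

```text
pics
{'time_s': 0.0, 'joint_pos': array([-70.45659588,  40.51255477,  -1.58058355,  85.0837722 ,
         1.26028572,  54.48216959,  -4.32725554]), 'qd': array([-0.03517672, -0.0100255 ,  0.05842914,  0.00729078,  0.00895588,
       -0.00467642,  0.01348421]), 'joint_efforts': array([ 1.28081865e-03, -8.83214378e+01,  1.23518497e+00, -2.36155826e+01,
        1.71451236e-02,  6.77690492e-03, -3.09233496e-05]), 'position': array([0.21471462, 0.53321169, 0.30344401]), 'orientation': array([-1.79938898e+02,  2.90391095e-03,  1.58064475e+02]), 'force': array([-0.22298423, -0.54755705,  0.51584986]), 'ft_torque': array([0.01400811, 0.01195773, 0.01368176]), 'finger_force': 0.0, 'width': 0.08539092257590493} 0.0539
scene {'camera_matrix': array([[465.22287582,   0.        , 263.22096356],
       [  0.        , 465.22287582, 197.89071716],
       [  0.        ,   0.        ,   1.        ]]), 'k1': -0.14191739486082527, 'rvec': array([ 2.08892148, -1.09216426,  0.50541259]), 'tvec': array([-0.17372316,  0.48869089,  0.51039504])}
red [([59, 42, 63, 31, 1462], [90.1, 57.3]), ([185, 157, 12, 19, 190], [190.7, 165.9]), ([246, 164, 11, 13, 127], [250.9, 170.1])]
green [([178, 167, 8, 17, 60], [180.7, 175.0]), ([194, 178, 13, 24, 191], [200.6, 187.7]), ([436, 198, 19, 11, 100], [445.3, 203.1])]
side {'camera_matrix': array([[361.37158217,   0.        , 244.80939252],
       [  0.        , 361.37158217, 187.34586392],
       [  0.        ,   0.        ,   1.        ]]), 'k1': -0.07038908367165424, 'rvec': array([ 2.03708974, -0.15083876,  0.09682521]), 'tvec': array([-0.55676983,  0.20843389,  0.59885452])}
red [([225, 138, 9, 15, 114], [228.6, 144.8]), ([225, 346, 5, 27, 27], [227.1, 359.0])]
green [([0, 0, 74, 71, 4323], [32.0, 35.0]), ([95, 0, 126, 67, 6866], [153.0, 31.8]), ([224, 156, 11, 19, 153], [228.9, 164.4]), ([280, 164, 5, 14, 40], [282.1, 170.1])]
```

View pics/scene0.png

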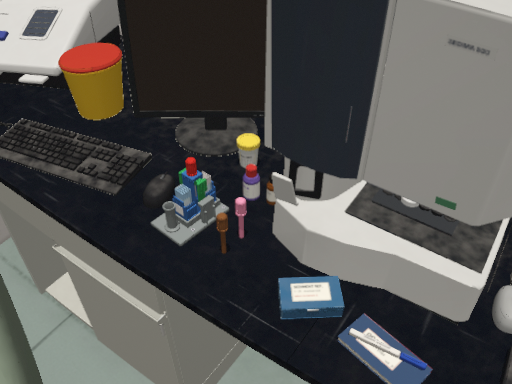

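View pics/side0.png

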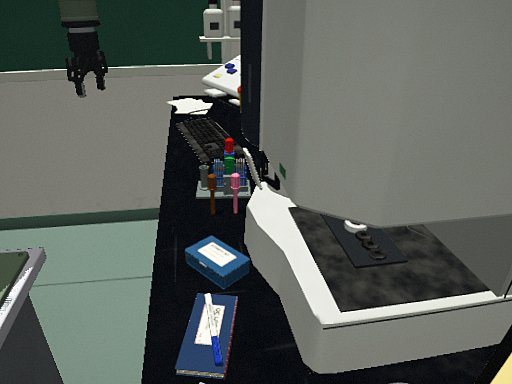

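The scene view shows the cradle with the red pin head at (191,166), green pads at (181,175) and (201,188), and the socket tube at about (170,208). A brown and a pink decoy stand in front. The side view shows the red head at (229,145), with the monitor and instrument to the right.

```bash
python3 - <<'E'
from h import *
a,b=load('pics/scene0.png'),load('pics/side0.png')
P,e=tri(ray(a,190.7,165.9),ray(b,228.6,144.8)); print('head tri',P,e)
print('head on z .133', onz(a,190.7,165.9,.133), onz(b,228.6,144.8,.133))
for u,v in((180.7,175),(200.6,187.7)): print('pad',onz(a,u,v,.095))
print('sock scene',onz(a,170,207,.072))
for n,d,x0,y0,w,h in(('s',a,135,140,115,125),('d',b,185,125,75,95)):
    cv2.imwrite(f'pics/crop_{n}.png',cv2.resize(d['im'][y0:y0+h,x0:x0+w,::-1],None,fx=5,fy=5,interpolation=cv2.INTER_CUBIC)[:600])
i1=cv2.imread('pics/crop_s.png');i2=cv2.imread('pics/crop_d.png')
c=np.zeros((600,800,3),np.uint8);i1=cv2.resize(i1,(440,459));i2=cv2.resize(i2,(355,450));c[:459,:440]=i1;c[:450,445:800]=i2
cv2.imwrite('pics/crop.png',c)
E
```

```text
head tri [0.57487237 0.36154794 0.13367192] 0.00035112789443623093
head on z .133 [0.57571951 0.36232635 0.133     ] [0.57491597 0.36296285 0.133     ]
pad [0.57523251 0.39398346 0.095     ]
pad [0.56814562 0.33365374 0.095     ]
sock scene [0.50663393 0.36422858 0.072     ]
```

View pics/crop.png

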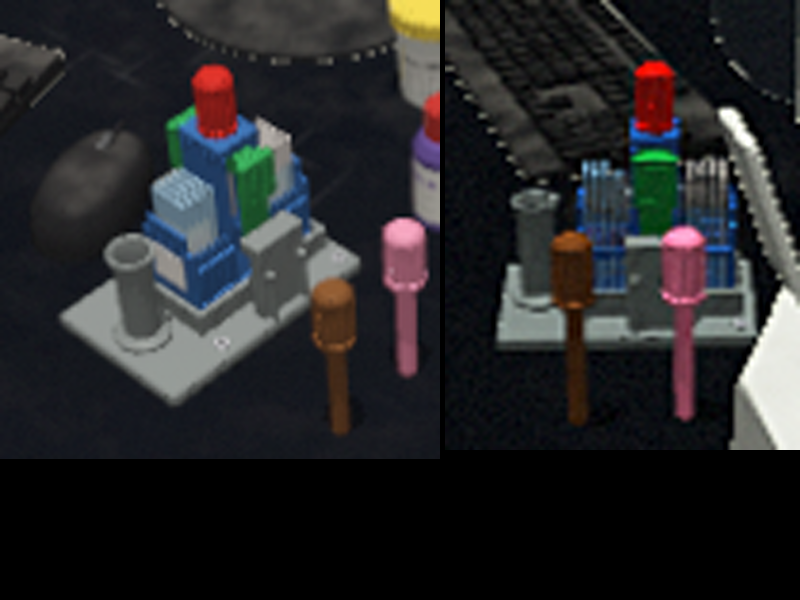

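The crop shows the socket mouth at scene px ≈(169,205.4) and side px ≈(204.2,166.6). Brown and pink decoys stand loose just on the -y side of the cradle, so the fingers must avoid them.

```bash
python3 - <<'E'
from h import *
a,b=load('pics/scene0.png'),load('pics/side0.png')
P,e=tri(ray(a,169,205.4),ray(b,204.2,166.6)); print('sock tri',P,e, onz(a,169,205.4,.072), onz(b,204.2,166.6,.072))
H=np.array([.575,.362]); S=P[:2]; print(np.linalg.norm(H-S), np.degrees(np.arctan2(*(H-S)[::-1])))
# decoys: bottoms and heads
f=lambda x,y:(135+x/3.826,140+y/3.825)
g=lambda x,y:(185+(x-445)/4.733,125+y/4.737)
for n,p,q in(('brown foot',(341,432),(578,421)),('pink foot',(407,374),(685,416))): print(n,onz(a,*f(*p),0),onz(b,*g(*q),0))
for n,p,q in(('brown top',(333,292),(572,240)),('pink top',(404,232),(684,236))): print(n,tri(ray(a,*f(*p)),ray(b,*g(*q))))
print('plate corners a',[onz(a,*f(*p),.01).round(3) for p in((60,316),(176,400),(360,258))])
print('plate corners b',[onz(b,*g(*p),.01).round(3) for p in((508,263),(498,340),(756,336))])
E
```

```text
sock tri [0.50908308 0.36908588 0.0724825 ] 0.0008481848397211458 [0.50894256 0.36911528 0.072     ] [0.50940742 0.37100749 0.072     ]
0.06629667817993243 -6.1355705945156185
brown foot [5.21644361e-01 2.42259208e-01 1.11022302e-16] [0.52139153 0.24433258 0.        ]
pink foot [0.57538256 0.23872318 0.        ] [0.57682742 0.24138613 0.        ]
brown top (array([0.52171364, 0.24147187, 0.10401468]), np.float64(0.0012817727230536044))
pink top (array([0.5766463 , 0.23921853, 0.1036742 ]), np.float64(0.0009674057116234546))
plate corners a [array([0.491, 0.416, 0.01 ]), array([0.482, 0.321, 0.01 ]), array([0.626, 0.309, 0.01 ])]
plate corners b [array([0.492, 0.417, 0.01 ]), array([0.483, 0.32 , 0.01 ]), array([0.625, 0.304, 0.01 ])]
```

```bash
python3 -m jog '{"steps": [[[-35,-3,0,0,0,0,85],[-45,-3,0,0,0,0,85],[-45,-3,0,0,0,0,85],[-45,-3,0,0,0,0,85],[-45,-3,0,0,0,0,85],[-45,-3,0,0,0,0,85],[-40,-3,0,0,0,0,85],[0,0,0,0,0,0,85]]]}'
cat >> h.py <<'E'
def dist(target,s=None):
    s=s or get_state(); M=R.from_euler('xyz',s['orientation'],degrees=True)
    return (M.inv().apply(np.array(target)-s['position'])*1000).round(1)
E
python3 - <<'E'
from h import *
print(dist([.575,.362,.3])); snap('wrist','pics/w0.png')
E
```

```text
time_s: 0.9
position: [0.4897, 0.3979, 0.303]
orientation: [-179.9, 0.1, 157.7]
force: [-2.0, 0.9, -0.8]
width: 0.0847
finger_force: 0.0
[-92.5  -0.8   3.2]
```

View pics/w0.png

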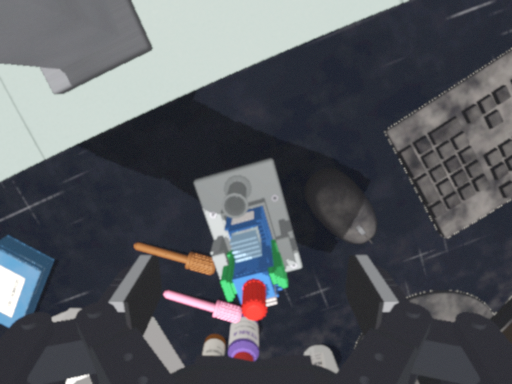

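The wrist view shows the plate's corners at about (194,182) and (273,160), the socket mouth near (237,187), the pads at (228,280) and (279,270), and the red head at (255,300).

```bash
python3 - <<'E'
from h import *
d=load('pics/w0.png'); hsv=cv2.cvtColor(d['im'],cv2.COLOR_RGB2HSV)
m=((hsv[...,0]<8)|(hsv[...,0]>172))&(hsv[...,1]>150)&(hsv[...,2]>80); m[:275]=0;m[325:]=0
v,u=np.nonzero(m);print('red',u.mean(),v.mean(),u.min(),u.max(),v.min(),v.max(),onz(d,u.mean(),v.mean(),.133))
g=((hsv[...,0]>45)&(hsv[...,0]<85)&(hsv[...,1]>110)&(hsv[...,2]>40)).astype(np.uint8)
k,l,s,c=cv2.connectedComponentsWithStats(g); print([(s[i].tolist(),onz(d,*c[i],.098).round(4)) for i in range(1,k) if s[i,4]>60])
print('corners',onz(d,194,182,.01),onz(d,273,160,.01),onz(d,301,265,.01)); print('sock',onz(d,237,187,.072))
cv2.imwrite('pics/w0c.png',cv2.resize(d['im'][150:330,180:320,::-1],None,fx=3.3,fy=3.3,interpolation=cv2.INTER_CUBIC))
E
python3 -m jog '{"steps": [[[-46,0,0,0,0,0,85],[-46,0,0,0,0,0,85],[0,0,0,0,0,-5.5,85],[0,0,0,0,0,-5.5,85],[0,0,0,0,0,-5.5,85],[0,0,0,0,0,0,85]]]}'
```

```text
red 253.88588235294117 300.3435294117647 241 267 280 320 [0.57529529 0.36253712 0.133     ]
[([268, 240, 21, 49, 507], array([0.5745, 0.3874, 0.098 ])), ([219, 251, 18, 51, 486], array([0.5677, 0.3388, 0.098 ]))]
corners [0.48235899 0.3260923  0.01      ] [0.4929474  0.41956917 0.01      ] [0.63088567 0.40377925 0.01      ]
sock [0.49121088 0.37952696 0.072     ]
time_s: 1.55
position: [0.5698, 0.3682, 0.3037]
orientation: [180.0, -0.1, 174.7]
force: [0.7, -0.9, -0.0]
width: 0.085
finger_force: 0.0
```

View pics/w0c.png

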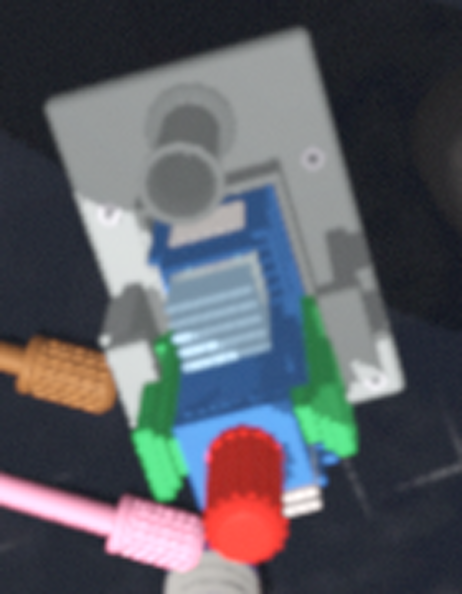

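```bash
python3 - <<'E'
from h import *
d=load('pics/w0.png')
S=onz(d,236,205.5,.072);C=onz(d,254.2,309,.149);print(S,C,np.degrees(np.arctan2(*(C-S)[1::-1])),np.linalg.norm((C-S)[:2]))
snap('wrist','pics/w1.png'); print(dist([.575,.362,.19]))
E
```

```text
[0.50810757 0.37123277 0.072     ] [0.57255485 0.36392915 0.149     ] -6.465575472666959 0.06485980430259197
[ -5.7  -5.5 113.7]
```

View pics/w1.png

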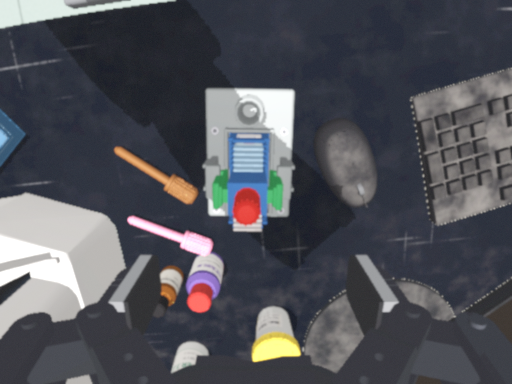

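The wrist view is now squared to the cradle: plate corners at (206,89) and (295,89), socket mouth at (250,110), red head at (246,206). The fingers will clear the decoys.

```bash
python3 - <<'E'
from h import *
d=load('pics/w1.png'); hsv=cv2.cvtColor(d['im'],cv2.COLOR_RGB2HSV)
m=((hsv[...,0]<8)|(hsv[...,0]>172))&(hsv[...,1]>150)&(hsv[...,2]>80); m[:180]=0;m[240:]=0;m[:,:230]=0
v,u=np.nonzero(m);print('red',u.mean(),v.mean(),u.min(),u.max(),v.min(),v.max(),onz(d,u.mean(),v.mean(),.133))
cs=[onz(d,*p,.01)[:2] for p in((206,89),(295,89),(292,216),(208,216))];print(np.round(cs,4))
C=cs; an=lambda w:np.degrees(np.arctan2(w[1],w[0])); print(an(C[1]-C[0])-90,an(C[2]-C[1]),an(C[3]-C[0]))
gr=d['im'][90:130,230:275].astype(np.uint8)
cir=cv2.HoughCircles(cv2.resize(cv2.cvtColor(gr,cv2.COLOR_RGB2GRAY),None,fx=4,fy=4,interpolation=cv2.INTER_CUBIC),cv2.HOUGH_GRADIENT,1,10,param1=120,param2=15,minRadius=30,maxRadius=75); print(cir[0][:5]/4+[230,90,0] if cir is not None else None)
print('sock',onz(d,250,110,.072))
E
```

```text
red 246.38571428571427 206.0103896103896 233 259 188 223 [0.57483966 0.36229738 0.133     ]
[[0.4824 0.3257]
 [0.4911 0.4201]
 [0.6353 0.4085]
 [0.6261 0.3089]]
-5.294193942598483 -4.605944389219638 -6.673356161486313
[[248.875      112.375       11.19999981]]
sock [0.50564809 0.37114846 0.072     ]
```

```bash
python3 -m jog '{"steps": [[[-5.7,-5.3,0,0,0,0,85],[0,0,30,0,0,0,70],[0,0,30,0,0,0,60],[0,0,30,0,0,0,50],[0,0,15,0,0,0,50],[0,0,8,0,0,0,50],[0,0,0,0,0,0,50],[0,0,0,0,0,0,50]]]}' 40
python3 -c "
from h import *
print(dist([.575,.3623,.191]))"
```

```text
time_s: 2.4
position: [0.576, 0.3617, 0.1918]
orientation: [180.0, 0.1, 174.5]
force: [0.0, -0.6, 1.1]
width: 0.0499
finger_force: 0.0
[1.1 0.5 0.8]
```

```bash
python3 -m jog '{"steps": [[[1,0.5,0.5,0,0,0,50],[0,0,0,0,0,0,18],[0,0,0,0,0,0,16],[0,0,0,0,0,0,16],[0,0,0,0,0,0,16],[0,0,0,0,0,0,16],[0,0,0,0,0,0,16]]]}' 40
```

```text
time_s: 3.1
position: [0.5748, 0.3624, 0.1909]
orientation: [180.0, 0.0, 174.6]
force: [-1.5, -0.9, 6.4]
width: 0.0186
finger_force: 39.1
```

```bash
python3 -m jog '{"steps": [[[0,0,-5,0,0,0,16],[0,0,-10,0,0,0,16],[0,0,-15,0,0,0,16],[0,0,-15,0,0,0,16],[0,0,-15,0,0,0,16],[0,0,-15,0,0,0,16],[0,0,-12,0,0,0,16],[0,0,0,0,0,0,16]]]}' 40
python3 - <<'E'
from h import *
a=snap('scene','pics/s1.png');b=snap('side','pics/d1.png');w=snap('wrist','pics/w2.png'); print(dist([.5073,.3690,.278]))
f=lambda i,x,y:cv2.resize(i[y:y+140,x:x+130,::-1],(390,420),interpolation=cv2.INTER_CUBIC)
cv2.imwrite('pics/l1.png',np.hstack([f(a,120,120),f(b,165,90)]))
E
```

```text
time_s: 3.9
position: [0.5751, 0.3624, 0.2793]
orientation: [179.9, 0.1, 174.6]
force: [-0.4, -0.2, -0.5]
width: 0.0187
finger_force: 39.1
[67.7  0.5 -1.2]
```

View pics/l1.png

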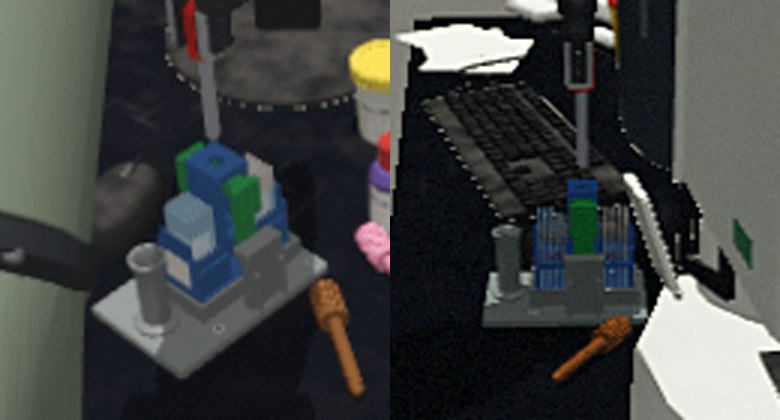

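The pin is held with its tip at scene (190.7,166) and side (229.3,145), which is z ≈0.133 as expected. The cassette column shows an empty hole. The decoy pins toppled by themselves at the very start: they were already lying in the first wrist view, before the gripper came near. I'll go over to the socket.

```bash
python3 -m jog '{"steps": [[[10,0,0,0,0,0,16],[20,0,0,0,0,0,16],[20,0,0,0,0,0,16],[12,0.3,0,0,0,0,16],[5.7,0,0,0,0,0,16],[0,0,15,0,0,0,16],[0,0,20,0,0,0,16],[0,0,0,0,0,0,16]]]}' 40
python3 - <<'E'
from h import *
a=snap('scene','pics/s2.png');b=snap('side','pics/d2.png');w=snap('wrist','pics/w3.png'); print(get_state()['position'],dist([.5073,.3690,.167]))
f=lambda i,x,y:cv2.resize(i[y:y+100,x:x+65,::-1],(390,600),interpolation=cv2.INTER_CUBIC)
cv2.imwrite('pics/l2.png',np.hstack([f(a,135,140),f(b,172,110)]))
E
```

```text
time_s: 4.85
position: [0.5071, 0.3683, 0.2399]
orientation: [-179.8, -0.2, 174.6]
force: [0.1, -0.4, -0.2]
width: 0.0188
finger_force: 39.1
[0.50775426 0.36896661 0.2429749 ] [ 0.5 -0.  76. ]
```

View pics/l2.png

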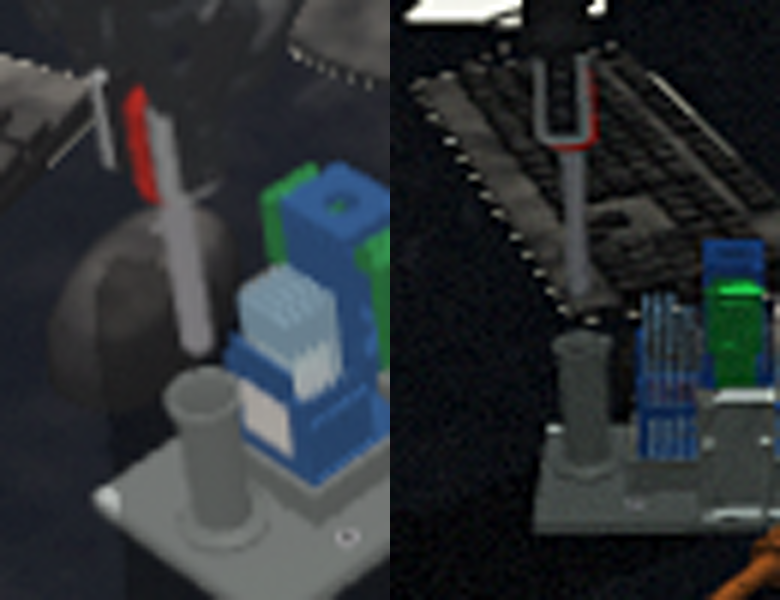

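```bash
python3 - <<'E'
from h import *
a,b=load('pics/s2.png'),load('pics/d2.png')
f=lambda x,y:ray(a,135+x/6,140+y/6); g=lambda x,y:ray(b,172+(x-390)/6,110+y/6)
for n,p,q in(('tip',(197,345),(579,292)),('mouth',(204,395),(585,343)),('tube base',(215,525),(588,467)),('shoulder',(170,205),(571,152))): print(n,tri(f(*p),g(*q)))
for P in((.5073,.369,.072),(.5078,.369,.096),(.5078,.369,.166)):
  A=proj(a,P)[0];B=proj(b,P)[0]; print(P,(A-[135,140])*6,(B-[172,110])*6+[390,0])
E
```

```text
tip (array([0.50809784, 0.36742879, 0.09574387]), np.float64(0.0013857419050277645))
mouth (array([0.50979071, 0.37009386, 0.07029959]), np.float64(0.0009729361119581158))
tube base (array([0.50842919, 0.37416184, 0.00662586]), np.float64(0.0007856920251518327))
shoulder (array([0.50656549, 0.36675971, 0.15864031]), np.float64(0.005089673850398383))
(0.5073, 0.369, 0.072) [200.90229668 395.25554111] [578.65756163 341.67874959]
(0.5078, 0.369, 0.096) [193.10602791 340.98655999] [577.18458553 291.41495275]
(0.5078, 0.369, 0.166) [165.96886173 174.04580579] [569.36535286 138.50391441]
```

```bash
python3 -m jog '{"steps": [[[-1.2,1.7,0,0,0,0,16],[0,0,8,0,0,0,16],[0,0,10,0,0,0,16],[0,0,8,0,0,0,16],[0,0,5,0,0,0,16],[0,0,5,0,0,0,16],[0,0,5,0,0,0,16],[0,0,0,0,0,0,16]]]}' 40
```

```text
time_s: 5.8
position: [0.5086, 0.3704, 0.2007]
orientation: [-180.0, -0.0, 174.6]
force: [-0.1, -0.0, -0.7]
width: 0.0186
finger_force: 39.1
```

```bash
python3 -m jog '{"steps": [[[0,0,6,0,0,0,16],[0,0,6,0,0,0,16],[0,0,6,0,0,0,16],[0,0,6,0,0,0,16],[0,0,4,0,0,0,16],[0,0,3,0,0,0,16],[0,0,0,0,0,0,16],[0,0,0,0,0,0,16]]]}' 30
```

```text
time_s: 6.6
position: [0.5088, 0.3705, 0.1705]
orientation: [180.0, 0.0, 174.6]
force: [-0.2, -0.3, -1.0]
width: 0.0191
finger_force: 39.1
```

```bash
python3 -m jog '{"steps": [[[0,0,1.5,0,0,0,16],[0,0,1.5,0,0,0,16],[0,0,0.8,0,0,0,16],[0,0,0,0,0,0,16]]]}' 30
```

```text
time_s: 7.0
position: [0.5088, 0.3706, 0.1667]
orientation: [180.0, 0.0, 174.6]
force: [-0.2, -0.9, 2.5]
width: 0.0186
finger_force: 39.6
```

```bash
python3 -m jog '{"steps": [[[0,0,0,0,0,0,26],[0,0,0,0,0,0,34],[0,0,0,0,0,0,44],[0,0,0,0,0,0,50],[0,0,-15,0,0,0,50],[0,0,-25,0,0,0,50],[0,0,-30,0,0,0,60],[0,0,0,0,0,0,70]]]}' 30
python3 - <<'E'
from h import *
a=snap('scene','pics/s3.png');b=snap('side','pics/d3.png');w=snap('wrist','pics/w4.png'); print(dist([.575,.3623,.23]))
f=lambda i,x,y:cv2.resize(i[y:y+100,x:x+65,::-1],(260,400),interpolation=cv2.INTER_CUBIC)
cv2.imwrite('pics/l3.png',np.hstack([f(a,140,150),f(b,180,110),cv2.resize(w[50:250,180:320,::-1],(280,400))]))
E
```

```text
time_s: 7.8
position: [0.5096, 0.3711, 0.2401]
orientation: [179.8, 0.2, 174.6]
force: [0.1, -0.2, -1.2]
width: 0.0699
finger_force: 0.0
[-66.9  -1.8   6.1]
```

View pics/l3.png

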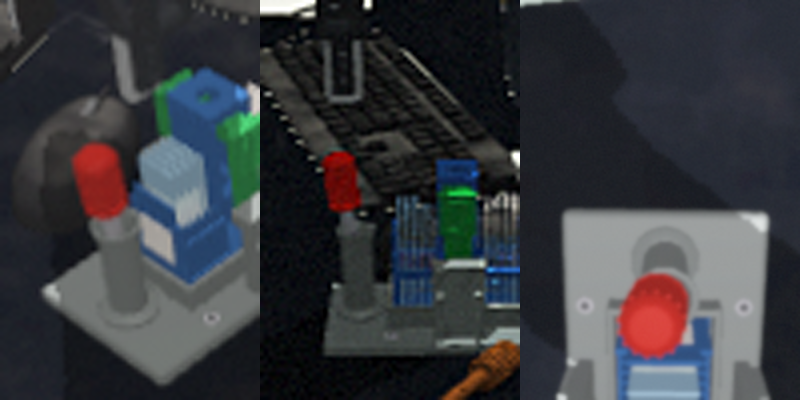

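The views show the red pin standing in the socket, leaning slightly within the bore's play. Next I'm checking its height.

```bash
python3 - <<'E'
from h import *
a,b=load('pics/s3.png'),load('pics/d3.png')
for d in(a,b):
    hsv=cv2.cvtColor(d['im'],cv2.COLOR_RGB2HSV); m=((hsv[...,0]<8)|(hsv[...,0]>172))&(hsv[...,1]>130)&(hsv[...,2]>60)
    m[:140]=0;m[215:]=0;m[:,:150]=0;m[:,220:]=0; v,u=np.nonzero(m); c=(u.mean(),v.mean()); print(c,v.min(),v.max(),u.min(),u.max())
    try: P,e=tri(ray(a,*c0),ray(b,*c)); print(P,e)
    except NameError: c0=c
    for z in(.090,.108,.126): print(proj(d,(.5075,.369,z))[0])
E
```

```text
(np.float64(164.59420289855072), np.float64(194.71014492753622)) 186 204 158 171
[167.45187514 199.16940431]
[166.32912317 192.34310898]
[165.18305701 185.33615442]
(np.float64(199.81034482758622), np.float64(154.92241379310346)) 148 162 195 204
[0.49971701 0.36635025 0.10820537] 0.0008884433339556377
[203.19247058 160.68450011]
[202.86291034 154.3223327 ]
[202.52966362 147.85380006]
```

```bash
python3 -m jog '{"steps": [[[-20,0,0,0,0,0,85],[-30,-1.8,0,0,0,0,85],[-17,0,0,0,0,0,85],[0,0,20,0,0,0,85],[0,0,20,0,0,0,85],[0,0,20,0,0,0,85],[0,0,0,0,0,0,85],[0,0,0,0,0,0,85]]]}' 25
python3 -c "
from h import *
print(dist([.575,.3623,.145]),get_state()['orientation'])"
```

```text
time_s: 8.75
position: [0.5752, 0.3624, 0.1765]
orientation: [-180.0, -0.0, 174.6]
force: [0.8, -0.4, 0.4]
width: 0.085
finger_force: 0.0
[ 0.2 -0.1 31.5] [-1.79970237e+02 -3.32400867e-02  1.74566859e+02]
```

```bash
python3 -m jog '{"steps": [[[0,0,12,0,0,0,85],[0,0,12,0,0,0,85],[0,0,7.5,0,0,0,85],[0,0,0,0,0,0,85],[0,0,0,0,0,0,70],[0,0,0,0,0,0,64],[0,0,0,0,0,0,58],[0,0,0,0,0,0,55]]]}' 25
```

```text
time_s: 9.55
position: [0.5755, 0.3625, 0.1457]
orientation: [180.0, 0.0, 174.6]
force: [-0.5, -0.6, 5.8]
width: 0.0551
finger_force: 4.5
```

```bash
python3 -m jog '{"steps": [[[0,0,0,0,0,0,51],[0,0,0,0,0,0,46],[0,0,0,0,0,0,42],[0,0,0,0,0,0,42],[0,0,0,0,0,0,42],[0,0,0,0,0,0,42]]]}' 28
python3 - <<'E'
from h import *
a=snap('scene','pics/s4.png');b=snap('side','pics/d4.png');w=snap('wrist','pics/w5.png'); print(get_state()['force'],get_state()['ft_torque'])
f=lambda i,x,y:cv2.resize(i[y:y+100,x:x+65,::-1],(260,400),interpolation=cv2.INTER_CUBIC)
cv2.imwrite('pics/l4.png',np.hstack([f(a,160,130),f(b,195,110),cv2.resize(w[50:250,180:320,::-1],(280,400))]))
E
```

```text
time_s: 10.15
position: [0.5756, 0.3627, 0.146]
orientation: [179.9, 0.1, 174.6]
force: [-0.1, -0.4, 7.8]
width: 0.0478
finger_force: 27.9
[-0.25077084  0.03719445  8.5745094 ] [-0.09149779  0.19215223 -0.17215533]
```

View pics/l4.png

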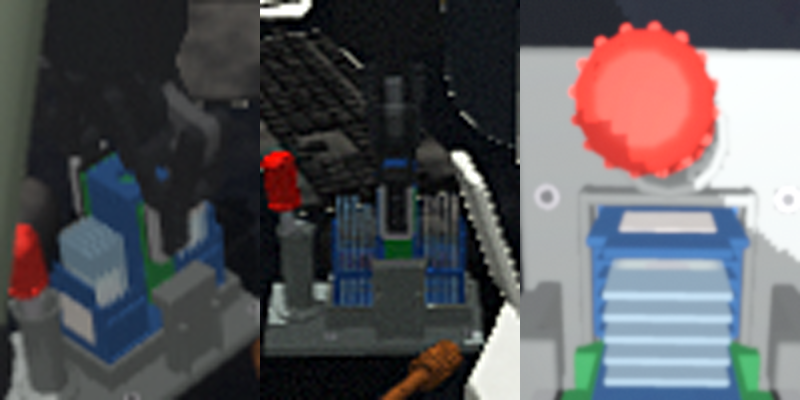

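Both catches are pinched: width is 47.8 mm against 47.6 at the stops, with the pads gripped centrally. The pin is still parked. I'm lifting gently.

```bash
python3 -m jog '{"steps": [[[0,0,-2,0,0,0,42],[0,0,-3,0,0,0,42],[0,0,-4,0,0,0,42],[0,0,-5,0,0,0,42],[0,0,-5,0,0,0,42],[0,0,-5,0,0,0,42],[0,0,-3,0,0,0,42],[0,0,0,0,0,0,42]]]}' 28
```

```text
time_s: 11.1
position: [0.5754, 0.3625, 0.1726]
orientation: [180.0, 0.0, 174.6]
force: [-0.5, 0.7, -3.9]
width: 0.0474
finger_force: 29.7
```

```bash
python3 -m jog '{"steps": [[[0,0,-5,0,0,0,42],[0,0,-10,0,0,0,42],[0,0,-15,0,0,0,42],[0,0,-15,0,0,0,42],[0,0,-15,0,0,0,42],[0,0,-15,0,0,0,42],[0,0,-10,0,0,0,42],[0,0,-5,0,0,0,42]]]}' 28
python3 -m jog '{"steps": [[[0,0,-6,0,0,0,42],[0,0,-9,0,0,0,42],[0,0,-6,0,0,0,42],[0,0,-3,0,0,0,42],[0,0,0,0,0,0,42],[0,0,0,0,0,0,42],[0,0,0,0,0,0,42],[0,0,0,0,0,0,42]]]}' 28
python3 - <<'E'
from h import *
a=snap('scene','pics/s5.png');b=snap('side','pics/d5.png');print(get_state()['force'],get_state()['qd'].round(2))
f=lambda i,x,y:cv2.resize(i[y:y+150,x:x+97,::-1],(388,600),interpolation=cv2.INTER_CUBIC)
cv2.imwrite('pics/l5.png',np.hstack([f(a,140,100),f(b,180,70)]))
E
```

```text
time_s: 11.9
position: [0.5754, 0.3625, 0.2633]
orientation: [180.0, 0.1, 174.6]
force: [-0.2, 0.3, -2.2]
width: 0.048
finger_force: 29.8
time_s: 12.7
position: [0.5752, 0.3624, 0.2858]
orientation: [-180.0, -0.0, 174.6]
force: [0.3, -0.2, -3.3]
width: 0.0474
finger_force: 29.8
[ 0.32859387 -0.09248962 -3.24910326] [-0.07 -0.06 -0.04 -0.05  0.   -0.02  0.02]
```

View pics/l5.png

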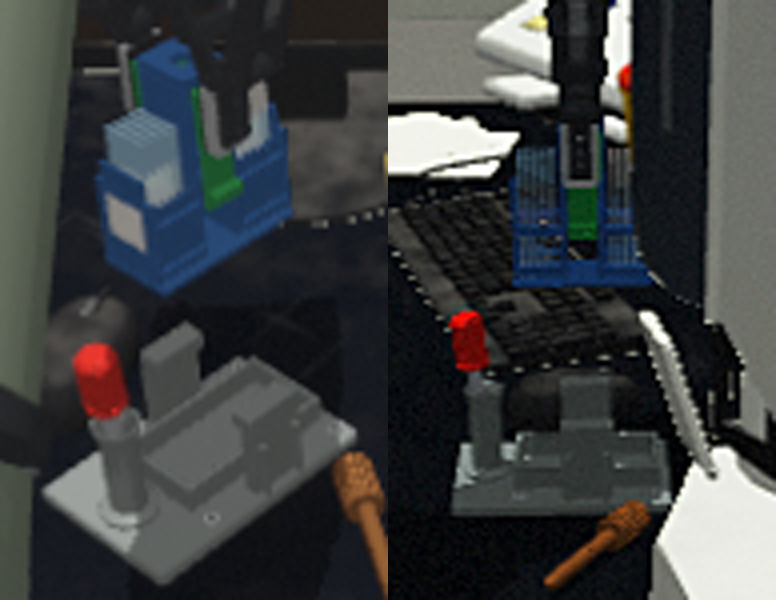

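The cassette hangs level and pinched with its underside at about 0.15 m. The cradle is empty and the pin is still parked.

```bash
python3 -c "
from station import *
print(finish_job())"
```

```text
the job is handed in; nothing more can be done
None
```

Handed in after about 13 s, result not reported: the pin stands in the socket, leaning slightly within its play, and the cassette is held upright by its pinched catches, underside about 15 cm up. The brown and pink decoy pins were already lying down in the first wrist view, taken before the gripper got near them.

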